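# Seat and lock the toolbox cover

## Task

Put the loose cover plate back on the two pins of the toolbox's sloping face, swinging the locking lever out of the way first if it is in the way, and press both ends of the cover down until it is fully home and flush on the face. Then swing the lever all the way over the end of the cover to lock it. Push the two catches in only with the cover, never bare, and leave the scoop, cup, brush and fork where they are.

Things in the scene. Friction and masses are not known exactly. Their poses are not given: they have to be found in the camera images.
- toolbox: Dark steel toolbox with a grey sloping front, fixed: 180 mm deep (x), 224 mm wide (y), 55 mm high in front, 130 mm at the back. Its front and top are one face sloping 30 degrees, low side to the robot; behind it a flat ledge 50 mm deep with a carrying handle 23 mm high. Origin: centre of its underside; x to its back, z up.
- seat: The toolbox's sloping face, 150 mm (x) by 224 mm (y), with a recess 60 by 68 mm in its middle. Origin: centre of the face, in its surface; x up the slope, y to the left seen from the robot, z out of the face (30 degrees from vertical, leaning to the robot). A cover fully home has its origin and axes on these, or turned half round about z.
- pin_left (a point): Tip of the left fixed steel pin, 10 mm thick, tapered over its last 10 mm, standing 22 mm out of the face at seat (x, y) = (-28, +64) mm.
- pin_right (a point): Tip of the right pin, alike, at seat (x, y) = (+28, -64) mm.
- cover: Loose aluminium cover plate, 90 mm (x) by 160 mm (y), 6 mm thick, 0.35 kg, flat on the shelf left or right of the toolbox. Origin: centre of its underside, z up. 14 mm holes for the pins at (x, y) = (-28, +64) and (+28, -64) mm. In the middle a bar handle, 14 mm wide (x), 48 mm long (y), 29 to 43 mm above the underside, on two posts 10 mm thick at y = +18 and -18 mm.
- catch_left (a joint): How far the left black catch is pushed in, m: a bar 44 mm (x) by 14 mm (y) at seat (0, +48) mm that slides along the face's normal. 0, as at the start: it stands 8 mm out of the face and holds a cover 8 mm proud; 0.008: level with the face, as under a cover fully home. It takes about 7 N and stays where it is pushed.
- catch_right (a joint): The same for the right catch, at seat (0, -48) mm.
- lever (a joint): Angle of the steel locking lever, rad; it turns in the plane of the face. 0: open, pointing up the slope (seat +x); 1.57: locked, pointing to seat -y over the left end of the cover; above about 0.1 it is in the way of a cover being put on. It stays where it is left; about 5 N at its post turns it.
- lever_pivot (a point): The lever's pivot, in the face, at seat (0, +97) mm. The lever's arm is 14 mm wide, 6 mm thick and reaches 58 mm from here; its underside is 8.5 mm above the face, so that it passes over a cover fully home but is blocked by one standing proud.
- lever_tab (a point): Top of the round upright steel post on the lever, 16 mm thick, 50 mm from the pivot. This point is 53.5 mm above the face; the post rises 39 mm out of the lever's arm.
- turntable: Small stainless turntable, a bystander fixture: 170 mm across, top 35 mm high, carrying three small jars, 104 mm high in all. Origin: centre of its underside.
- scoop: Grey plastic scoop, a bystander, 190 mm long (x), 70 mm wide, 34 mm high. Origin under its middle.
- cup: White ceramic espresso cup, a bystander, 64 mm across, 60 mm high, handle to its +y. Origin: centre of its underside.
- brush: Basting brush with black silicone tip, a bystander, 180 mm long (x), 38 mm wide, 16 mm high. Origin under its middle.
- fork: Short stainless grill fork, a bystander, 200 mm long (x), 34 mm wide, 12 mm high. Origin under its middle.
Things that resemble listed ones, but are neither listed nor needed, are in the scene too. Leave any green or orange look-alike of the cover alone.

How it is judged:
On the way, in this order (a step that is already met when the one before it is completed fails the run):
1. the cover is on its pins and pressed fully home, both catches pushed in (z of cover in the frame of seat between -0.003 and 0.003 m and x of cover in the frame of seat between -0.006 and 0.006 m and y of cover in the frame of seat between -0.006 and 0.006 m and angle between the z axis of cover and the z axis of seat, either way round below 0.06 rad and value of joint each of catch_left, catch_right above 0.0065 m), for 0.2 s.
2. the lever is swung over the cover to locked (value of joint lever above 1.4 rad), for 0.2 s.
At the end, for the whole second after the job is handed in: The cover lies at rest on its pins, fully home (its underside within 3 mm of the face, within 6 mm of its place each way along the face, parallel within 0.06 rad), both catches are pushed in at least 6.5 mm, and the lever is beyond 1.4 rad (locked) (all of step 1 and value of joint lever above 1.4 rad and linear speed of cover below 0.02 m/s); the robot touches nothing.
It fails at once if the scoop, cup, brush or fork is moved by more than 40 mm (distance of any of scoop, cup, brush, fork from where it was at the start of the episode above 0.04 m).
It fails at once if the cup is tipped over (angle between cup's own z axis and vertical above 0.6 rad).
It fails at once if a catch is pushed in bare, without the cover over it (value of joint any of catch_left, catch_right above 0.004 m and distance between cover and seat above 0.03 m).
It also fails if it takes over 67 s, if anything falls off the work surface, if the arm or the gripper's body presses on something with over 40 N, if the wrist force passes 120 N, or if a joint passes its speed limit or range.

## Robot

A 6-joint arm with a two-finger parallel gripper is mounted at the origin on the work surface. World frame = base frame: x ahead of the robot, y to its left, z up, the work surface at z = 0. Lengths are in m, angles in rad, forces in N, time in s.
With the tool pointing down it reaches from about 0.425 to 0.925 m from the base axis. Payload 12.5 kg.
Tool frame: the origin (TCP) lies on the front face of the gripper's body, between the roots of the fingers; the fingertips stand 73 mm ahead of it and the grasp point (between the pads) lies 54 mm ahead of it (manip.tcp_to_tips is the distance from the TCP to the fingertips, in m); z points along the fingers, y is the line along which they close (so a half turn about z gives the same grasp; the last joint's range is limited). The gripper opens to 85 mm and grips with 20 to 120 N. Pads are 22 mm wide; open, the fingers measure 114 mm over their backs; the gripper's body (76 mm by 85 mm) begins 54 mm behind the grasp point. The pads swing forward as they close: fully open they stand 13 mm farther back than shut.
Start: joints at [1.067, 0.491, 1.559, -0, 1.092, -0.106], TCP at [0.242, 0.576, 0.304] pointing down, gripper open.
Joint ranges: [-3.1, 3.1], [-0.84, 2.19], [0.05, 2.79], [-1.13, 4.28], [0.06, 2.93], [-2.69, 2.69]. Speed limits (rad/s): [2.22, 2.22, 2.79, 3.14, 3.14, 3.14].

## Interface

Orientations are given as a rotation vector (axis times angle).
In Python, from cell import manip gives the robot as it stands. The module is installed in compiled form; this text tells all that it offers.
- The arm moves only by the shell command python3 -m handwheel 'ROWS'. ROWS is JSON, a list of rows, each an object of numbers: "gripper": the opening, from 0 (shut) to 1 (fully open); "tx", "ty", "tz": the shift along the tool's x, y, z normalised to -1 to 1, where 1 is 0.1 m; "turn": the turn about the tool's z normalised to -1 to 1, where 1 is 1.5 rad. A call has 1 to 20 rows; each row is the pose to reach, as a shift and turn from the pose commanded when the call began, along the tool's axes at that moment; what a row does not reach only later rows make up. A row lasts 1/10 s, in which the tool goes at most 50 mm and 8.59 degrees, less where a joint would pass 70% of its speed; a pose out of reach is approached as far as the arm can. A call with a number of a shift or a turn outside -1 to 1 is refused whole. A call with a gripper value outside its range is refused whole. The fingers move at their own pace and stop on an object; the grip force is fixed at half the most. Time passes only in rows, so rows that repeat a pose let the fingers close. It gives the time, the measured TCP pose, the force, the opening and the grip force at its end, in the units of the state.
- manip.state(): the state, without advancing time (a new reading comes with each control period).
- manip.capture(name): name is "side" or "top" or "wrist"; returns a dict with "image" (480x640x3 uint8, red, green, blue), "z_map" (480x640 float32, m along the optical axis (not along the pixel's ray), 0 where there is no reading), "fov_y" (degrees; the focal length in pixels is half the picture's height over the tangent of half this angle, whatever the lens; pixels are square), "cx", "cy" (the principal point, pixels), "rvec" (rotation vector, rad) and "tvec" (3), from world to camera coordinates, as OpenCV has them. Camera axes: x right, y down, z forward; pixel columns grow to the right and rows downward; lengths in m; the calibration is good to about 2 mm. A picture is of the moment at which its call begins.
- manip.hand_in(): hands the job in; it is judged then, once.
The state is a dict: "clock": time; "q": joint angles; "qvel": joint speeds; "effort": joint torques, N m; "ee_pos": TCP position; "tool_rot": TCP orientation; "wrist_force": force on the tool from outside, world axes, zero at the start; "torque": the same for the moment, N m; "width": finger opening in m; "finger_force": force on a finger pad.
Only numpy, scipy, OpenCV 4.12 (cv2) and the standard library are available. Lean on these libraries where they do the work, as an engineer would, in place of code of your own. Each camera call takes 0.05 s, during which the arm holds its last target. There are 200 camera calls.

## Working session

There is one attempt and no reset: what is moved stays moved. The work goes in short steps, Python scripts to look and compute and a shell command to move; the robot and the scene stay as the last step left them, time stands still between calls to the robot, and variables do not carry over. Pictures are saved under pics/ and viewed, at most 10 in all, crops included, and the job is handed in when it is done.

```bash
mkdir -p pics
cat > h.py <<'E'
import numpy as np, cv2
from scipy.spatial.transform import Rotation as R
from cell import manip
def cap(n,save=None):
    c=manip.capture(n)
    if save: cv2.imwrite('pics/'+save,c['image'][:,:,::-1])
    np.savez(''+n+'.npz',**c)
    return c
def load(n): 
    d=np.load(''+n+'.npz'); return {k:d[k] for k in d}
def pts(c):
    f=240/np.tan(np.radians(float(c['fov_y']))/2)
    v,u=np.mgrid[:480,:640]; z=c['z_map']
    P=np.stack([(u-c['cx'])/f*z,(v-c['cy'])/f*z,z],-1)
    M=cv2.Rodrigues(np.array(c['rvec'],float))[0]
    return (P-np.array(c['tvec']).ravel())@M
def ray(c,u,v,n,d):  # intersect pixel with plane n.x=d
    f=240/np.tan(np.radians(float(c['fov_y']))/2)
    M=cv2.Rodrigues(np.array(c['rvec'],float))[0]; t=np.array(c['tvec']).ravel()
    o=-M.T@t; r=M.T@np.array([(u-c['cx'])/f,(v-c['cy'])/f,1]); n=np.array(n)
    return o+r*(d-n@o)/(n@r)
E
python3 - <<'E'
from h import *
a=cap('top','top1.png');b=cap('side','side1.png')
print(manip.state(),manip.tcp_to_tips)
for c in(a,b): print(c['fov_y'],c['cx'],c['cy'],c['rvec'],c['tvec'])
E
```

```text
{'clock': 0.1, 'q': array([ 1.06738288e+00,  4.91511697e-01,  1.55936242e+00, -1.87562303e-05,
        1.09170398e+00, -1.05568364e-01]), 'qvel': array([-0.00026222, -0.00125989, -0.00172737, -0.00033787, -0.00113888,
        0.00094638]), 'effort': array([ 2.35257976e-03, -6.19448376e+01, -2.62026572e+01, -1.36290851e-04,
        2.87648407e-03, -1.10086340e-06]), 'ee_pos': array([0.24205299, 0.57609978, 0.30338741]), 'tool_rot': array([-6.20751643e-01, -3.07936894e+00,  1.48443157e-03]), 'wrist_force': array([ 0.15822084,  0.46491988, -0.28764113]), 'torque': array([ 0.0138127 , -0.04150879,  0.06579727]), 'finger_force': 0.0, 'width': 0.08493475624843076} 0.0726
44.28868805772841 318.23220925538817 243.34776319248084 [ 2.17895843 -2.11940322  0.12080132] [0.09172158 0.50906891 1.30891676]
51.83323748898307 320.27531211481977 238.56195233890202 [ 1.98214324 -0.81131014  0.45163314] [-0.28444773  0.31926758  0.87157032]
```

View pics/top1.png

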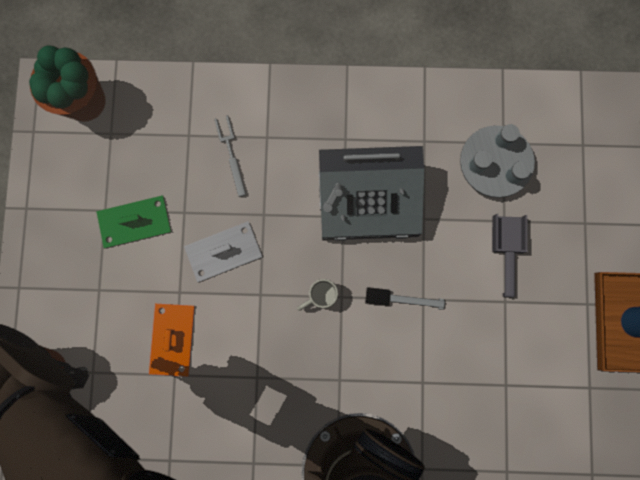

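View pics/side1.png

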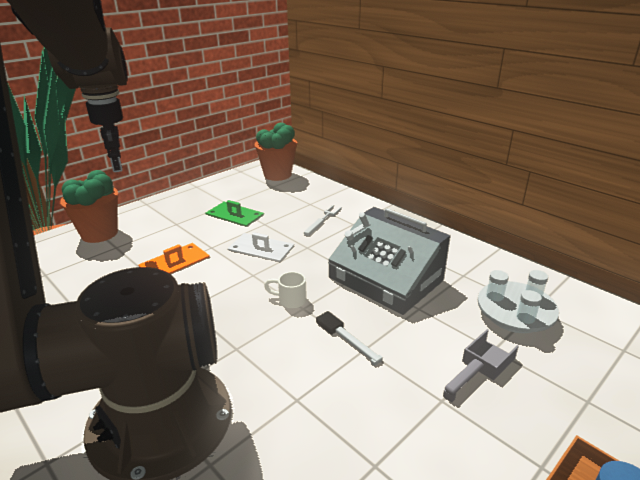

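Look-alikes for the cover in the top picture are the green plate (135,222), the bare aluminium plate (223,252) and the orange plate (172,340). The description fits the aluminium one. I'll check it and the toolbox in a close crop.

Run:
```python
from h import *
c=load('top');im=c['image'][:,:,::-1]
a=cv2.resize(im[215:290,180:270],None,fx=4.4,fy=4.4,interpolation=cv2.INTER_CUBIC)
b=cv2.resize(im[140:250,310:432],None,fx=4.8,fy=4.8,interpolation=cv2.INTER_CUBIC)[:528]
o=np.zeros((528,a.shape[1]+b.shape[1]+4,3),np.uint8)
o[:a.shape[0],:a.shape[1]]=a;o[:b.shape[0],-b.shape[1]:]=b
o=cv2.resize(o,None,fx=.8,fy=.8) if o.shape[1]>1000 else cv2.resize(o,(800,int(528*800/o.shape[1])))
cv2.imwrite('pics/crop1.png',o);print(o.shape,a.shape,b.shape)
P=pts(c)
# face plane fit in the face region
m=np.zeros((480,640),bool);m[170:235,322:424]=1
Q=P[m]; 
for _ in range(6):
    A=np.c_[Q[:,:2],np.ones(len(Q))];s=np.linalg.lstsq(A,Q[:,2],rcond=None)[0]
    QQ=P[m];r=QQ@np.array([-s[0],-s[1],1])-s[2]; Q=QQ[abs(r)<(.02 if _<2 else .004)]
print('plane',s,len(Q),'tilt',np.degrees(np.arctan(np.hypot(s[0],s[1]))),'dir',np.degrees(np.arctan2(s[1],s[0])))
# toolbox outline: height mask
z=P[:,:,2];k=np.zeros_like(m);k[140:250,310:435]=1
k&=(z>.04); h=P[k][:,:2].astype(np.float32); print('box',cv2.minAreaRect(h),np.median(z[152:156,322:340]))
# cover
k=np.zeros_like(m);k[215:290,180:270]=1; k&=(z>.003)&(z<.012)
pr=P[k]; print('cover',cv2.minAreaRect(pr[:,:2].astype(np.float32)),np.median(pr[:,2]),k.sum())
k=np.zeros_like(m);k[215:290,180:270]=1; k&=(z>.035)&(z<.06)
pr=P[k]; print('bar',cv2.minAreaRect(pr[:,:2].astype(np.float32)),np.median(pr[:,2]),k.sum())
```

```text
(428, 800, 3) (330, 396, 3) (528, 586, 3)
plane [ 0.5657179   0.04153691 -0.24011232] 4366 tilt 29.563673490354702 dir 4.1993132475523876
box ((0.5254629850387573, -0.013718202710151672), (0.361714631319046, 0.2267676740884781), 3.985966920852661) 0.13194120322963043
cover ((0.4845994710922241, 0.32407674193382263), (0.17349760234355927, 0.2106640487909317), 1.6007344722747803) 0.00613387260253048 3217
bar ((0.48481056094169617, 0.326713502407074), (0.014421815983951092, 0.048140790313482285), 23.00821304321289) 0.04302240367905147 140
```

View pics/crop1.png

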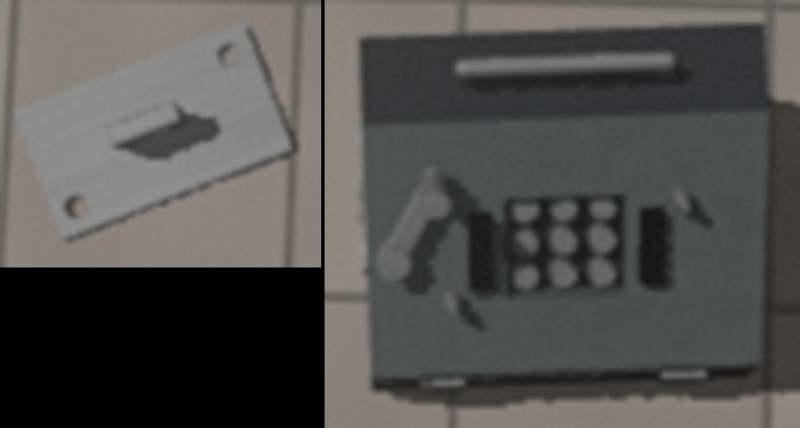

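The crop confirms the plain aluminium plate, with holes at crop (230,52) and (76,206). The lever lies about 0.4 rad over, from its pivot at (392,266) to its post at (437,203), so it is in the way. Next I'll fit the poses.

```bash
cat >> h.py <<'E'
S30,C30=.5,np.cos(np.pi/6)
Rs=np.array([[C30,0,-S30],[0,1,0],[S30,0,C30]])  # seat axes in box frame
def seat2box(p): return Rs@np.array(p)+np.array([-.025,0,.0925])
def Rz(a): return R.from_euler('z',a).as_matrix()
def proj(c,p):
    f=240/np.tan(np.radians(float(c['fov_y']))/2)
    q=cv2.Rodrigues(np.array(c['rvec'],float))[0]@p+np.array(c['tvec']).ravel()
    return f*q[:2]/q[2]+np.array([c['cx'],c['cy']])
E
python3 - <<'E'
from h import *
from scipy.optimize import least_squares
c=load('top');k=800/986
ub=lambda u,v:np.array([310+(u-400*k)/(4.8*k),140+v/(4.8*k)])-.4
ua=lambda u,v:np.array([180+u/(4.4*k),215+v/(4.4*k)])-.4
box=[([.09,.112,.13],(362,38)),([.09,-.112,.13],(765,25)),([.04,.112,.13],(364,124)),([.04,-.112,.13],(768,107)),
([-.09,.112,.055],(373,380)),([-.09,-.112,.055],(757,368)),
(seat2box([-.028,.064,.022]),(448,295)),(seat2box([.028,-.064,.022]),(679,191)),(seat2box([0,.048,.008]),(481,252)),(seat2box([0,-.048,.008]),(655,247))]
cov=[([.045,-.08,.006],(248,27)),([-.045,-.08,.006],(297,150)),([-.045,.08,.006],(66,240)),([.045,.08,.006],(18,108)),([.028,-.064,.006],(230,52)),([-.028,.064,.006],(76,206))]
def fit(L,uf,x0):
    g=lambda x:np.concatenate([proj(c,Rz(x[2])@p+[x[0],x[1],0])-uf(*uv) for p,uv in L])
    r=least_squares(g,x0,loss='soft_l1');print(r.x.round(4),np.degrees(r.x[2]).round(2));print(g(r.x).reshape(-1,2).round(2).tolist());return r.x
b=fit(box,ub,[.6,0,0]);v=fit(cov,ua,[.48,.32,.3])
W=lambda p:(Rz(b[2])@seat2box(p)+[b[0],b[1],0]).round(4)
print('seat',W([0,0,0]),'pivot',W([0,.097,0]))
p=ray(c,*ub(437,203),Rz(b[2])@Rs@[0,0,1],W([0,0,.0535])@(Rz(b[2])@Rs@[0,0,1]))
print('tab',p,'in seat',(Rs.T@(Rz(b[2]).T@(p-[b[0],b[1],0])-[-.025,0,.0925])).round(4))
print('box-lev0,1.57',W([.05,.097,.0535]),W([0,.047,.0535]))
print(R.from_rotvec(manip.state()['tool_rot']).as_matrix().round(3))
P=pts(c)
m=np.zeros((480,640),bool);m[145:250,312:430]=1
n=Rz(b[2])@Rs@[0,0,1];h=(P-W([0,0,0]))@n
s=m&(h>.03)&(h<.07)&(P[:,:,0]<.68);q=P[s]-[b[0],b[1],0]
q=(q@Rz(b[2])-[-.025,0,.0925])@Rs;q=q[(q[:,1]>.02)];print('post pts',q.round(3)[::2].tolist())
f=m&(abs(h)<.003);print('face h median',np.median(h[m&(abs(h)<.01)]))
E
```

```text
[ 0.6165 -0.0074  0.0581] 3.33
[[-0.75, -0.87], [-0.1, -0.89], [-0.58, -0.29], [0.35, 0.73], [-0.8, -1.11], [0.67, -1.13], [1.45, 3.78], [1.63, 4.03], [-0.16, 0.3], [-0.73, 0.2]]
[0.4858 0.326  0.3971] 22.75
[[-0.15, -1.29], [-0.44, -0.0], [-0.62, -0.28], [-0.14, 0.61], [0.99, 0.87], [0.61, -0.11]]
seat [ 0.5915 -0.0089  0.0925] pivot [0.5859 0.0879 0.0925]
tab [0.59927223 0.06475148 0.16118642] in seat [0.0447 0.0731 0.0535]
box-lev0,1.57 [0.6024 0.0889 0.1638] [0.5621 0.0365 0.1388]
[[-0.922  0.387 -0.   ]
 [ 0.387  0.922 -0.001]
 [ 0.    -0.001 -1.   ]]
post pts [[0.05, 0.077, 0.03], [0.052, 0.073, 0.038], [0.051, 0.078, 0.041], [0.051, 0.073, 0.04], [0.051, 0.069, 0.04], [0.047, 0.08, 0.035], [0.05, 0.076, 0.045], [0.051, 0.072, 0.048], [0.048, 0.067, 0.039], [0.049, 0.078, 0.048], [0.05, 0.074, 0.05], [0.049, 0.07, 0.049], [0.046, 0.08, 0.046], [0.049, 0.076, 0.055], [0.049, 0.072, 0.055], [0.048, 0.068, 0.052], [0.047, 0.08, 0.055], [0.048, 0.076, 0.057], [0.047, 0.072, 0.056], [0.048, 0.068, 0.06], [0.043, 0.08, 0.05], [0.043, 0.076, 0.051], [0.045, 0.072, 0.055], [0.045, 0.068, 0.056], [0.041, 0.08, 0.051], [0.041, 0.076, 0.05], [0.042, 0.072, 0.053], [0.042, 0.068, 0.055], [0.04, 0.078, 0.053], [0.04, 0.074, 0.055], [0.04, 0.07, 0.056], [0.037, 0.078, 0.051], [0.037, 0.074, 0.052], [0.039, 0.07, 0.058], [0.036, 0.072, 0.055]]
face h median 0.0009200823289477421
```

```bash
cat >> h.py <<'E'
B=np.array([0.6165,-.0074,.0581]); COV=np.array([.4858,.326,.3971])
def Ws(p): return Rz(B[2])@seat2box(p)+[B[0],B[1],0]
def Wc(p): return Rz(COV[2])@np.array(p)+[COV[0],COV[1],0]
def plan(p,yaw=None,frm=None):
    """p: target TCP; yaw: tool y heading rad. prints units in tool axes now and after turn"""
    s=manip.state();M=R.from_rotvec(s['tool_rot']).as_matrix();pos=s['ee_pos'] if frm is None else frm
    y=np.arctan2(M[1,1],M[0,1]);print('t',s['clock'],'yaw',np.degrees(y).round(2),'F',s['wrist_force'].round(1),'w',round(s['width'],4))
    d=(p-pos);print(' now axes',(M.T@d*10).round(3))
    if yaw is not None:
        Mt=np.array([[-np.sin(0)-0,0,0],[0]*3,[0]*3]);yv=np.array([np.cos(yaw),np.sin(yaw),0]);zv=np.array([0,0,-1.]);xv=np.cross(yv,zv)
        print(' turn',round(-((yaw-y+np.pi)%(2*np.pi)-np.pi)/1.5,3),'turned axes',(np.array([xv,yv,zv])@d*10).round(3))
SY=B[2]+np.pi/2; CY=COV[2]+np.pi/2
E
python3 - <<'E'
from h import *
plan(Ws([.047,.035,.027])+[0,0,.0726],SY)
E
python3 -m handwheel '[{"turn":-0.304,"gripper":0},{"turn":-0.304,"gripper":0},{"turn":-0.304,"gripper":0},{"turn":-0.304,"gripper":0}]'
```

```text
t 0.1 yaw 67.21 F [ 0.2  0.5 -0.3] w 0.0849
 now axes [-5.578 -3.604  0.917]
 turn -0.304 turned axes [-3.421 -5.693  0.914]schema error: expected keys gripper, tx, ty, tz, turn
```

```bash
H="python3 -m handwheel"
python3 -m handwheel '[{"turn":-0.304,"gripper":0,"tx":0,"ty":0,"tz":0},{"turn":-0.304,"gripper":0,"tx":0,"ty":0,"tz":0},{"turn":-0.304,"gripper":0,"tx":0,"ty":0,"tz":0},{"turn":-0.304,"gripper":0,"tx":0,"ty":0,"tz":0}]'
python3 -m handwheel '[{"turn":0,"gripper":0,"tx":-0.25,"ty":-0.4,"tz":0},{"turn":0,"gripper":0,"tx":-0.5,"ty":-0.8,"tz":0},{"turn":0,"gripper":0,"tx":-0.6,"ty":-1,"tz":0}]'
python3 -m handwheel '[{"turn":0,"gripper":0,"tx":-0.25,"ty":-0.4,"tz":0},{"turn":0,"gripper":0,"tx":-0.5,"ty":-0.8,"tz":0},{"turn":0,"gripper":0,"tx":-0.6,"ty":-1,"tz":0}]'
python3 -m handwheel '[{"turn":0,"gripper":0,"tx":-0.25,"ty":-0.4,"tz":0},{"turn":0,"gripper":0,"tx":-0.5,"ty":-0.8,"tz":0},{"turn":0,"gripper":0,"tx":-0.6,"ty":-1,"tz":0}]'
python3 -m handwheel '[{"turn":0,"gripper":0,"tx":-0.25,"ty":-0.4,"tz":0},{"turn":0,"gripper":0,"tx":-0.5,"ty":-0.8,"tz":0},{"turn":0,"gripper":0,"tx":-0.6,"ty":-1,"tz":0}]'
python3 -m handwheel '[{"turn":0,"gripper":0,"tx":-0.25,"ty":-0.4,"tz":0},{"turn":0,"gripper":0,"tx":-0.5,"ty":-0.8,"tz":0},{"turn":0,"gripper":0,"tx":-0.6,"ty":-1,"tz":0}]'
python3 - <<'E'
from h import *
plan(Ws([.047,.035,.027])+[0,0,.0726],SY)
cap('wrist','w1.png')
E
```

```text
clock: 0.5
ee_pos: [0.2421, 0.5761, 0.3036]
tool_rot: [0.095, -3.14, 0.001]
wrist_force: [-0.4, -0.2, -1.0]
width: 0.0283
finger_force: 0.0
clock: 0.8
ee_pos: [0.3091, 0.4776, 0.3037]
tool_rot: [0.082, -3.14, 0.001]
wrist_force: [-0.4, 0.4, 0.1]
width: 0.0002
finger_force: 0.0
clock: 1.1
ee_pos: [0.375, 0.3811, 0.3039]
tool_rot: [-0.081, 3.14, -0.001]
wrist_force: [-0.6, 0.9, -1.1]
width: 0.0001
finger_force: 0.0
clock: 1.4
ee_pos: [0.4408, 0.2847, 0.3038]
tool_rot: [-0.081, 3.14, -0.0]
wrist_force: [1.5, 0.1, -0.5]
width: 0.0003
finger_force: 0.0
clock: 1.7
ee_pos: [0.5066, 0.1882, 0.3038]
tool_rot: [-0.081, 3.14, -0.0]
wrist_force: [-0.0, -0.2, 0.4]
width: 0.0004
finger_force: 0.0
clock: 2.0
ee_pos: [0.5724, 0.0917, 0.3036]
tool_rot: [-0.081, 3.14, -0.0]
wrist_force: [-0.7, -0.5, 0.2]
width: 0.0001
finger_force: 0.0
t 2.0 yaw 92.94 F [-0.7 -0.5  0.2] w 0.0001
 now axes [-0.409 -0.662  0.917]
 turn -0.004 turned axes [-0.405 -0.665  0.917]
```

View pics/w1.png

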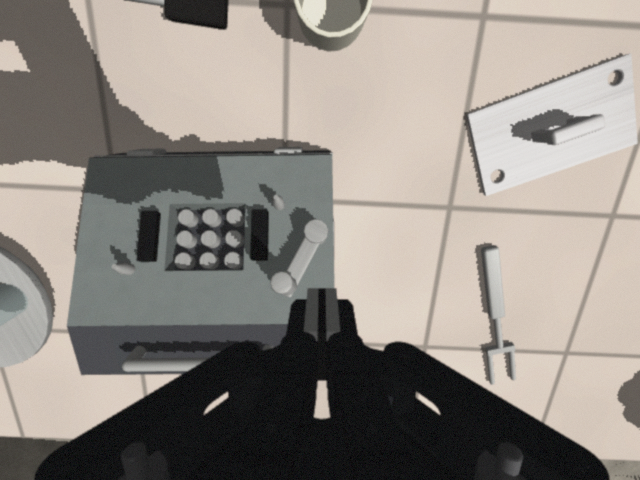

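The wrist view shows the toolbox squarely: catches at (149,235) and (259,234), and the lever from its pivot (316,231) to its post (283,283). I'll enlarge it to refine the seat pose.

Run:
```python
from h import *
im=load('wrist')['image'][:,:,::-1]
cv2.imwrite('pics/crop2.png',cv2.resize(im[145:340,65:340],None,fx=2.9,fy=2.9,interpolation=cv2.INTER_CUBIC)[:, :800])
```

```text
(no output)
```

View pics/crop2.png

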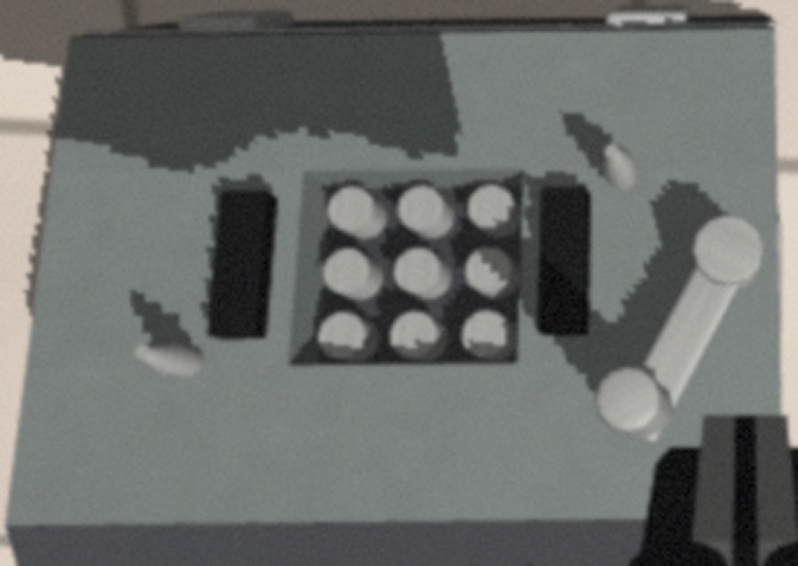

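Run:
```python
from h import *
from scipy.optimize import least_squares
c=load('wrist')
ub=lambda u,v:np.array([65+u/2.9,145+v/2.9])-.4
s=seat2box
L=[([-.09,-.112,.055],(71,36)),([-.09,.112,.055],(773,27)),([.04,-.112,.13],(8,525)),
(s([-.03,-.034,0]),(305,172)),(s([-.03,.034,0]),(522,172)),(s([.03,.034,0]),(517,362)),(s([.03,-.034,0]),(290,363)),
(s([-.022,.041,.008]),(540,186)),(s([-.022,.055,.008]),(588,186)),(s([.022,.055,.008]),(588,333)),(s([.022,.041,.008]),(540,333)),
(s([-.022,-.055,.008]),(219,191)),(s([-.022,-.041,.008]),(275,191)),(s([.022,-.055,.008]),(208,337)),(s([.022,-.041,.008]),(266,337)),
(s([-.028,.064,.021]),(613,153)),(s([.028,-.064,.021]),(144,352))]
g=lambda x:np.concatenate([proj(c,Rz(x[2])@p+[x[0],x[1],0])-ub(*uv) for p,uv in L])
r=least_squares(g,[.6165,-.0074,.058],loss='soft_l1');b=r.x;print(b.round(4));print(g(b).reshape(-1,2).round(1).tolist())
n=Rz(b[2])@Rs@[0,0,1];o=Rz(b[2])@s([0,0,.0535])+[b[0],b[1],0]
p=ray(c,*ub(628,400),n,n@o);print('tab',(Rs.T@(Rz(b[2]).T@(p-[b[0],b[1],0])-[-.025,0,.0925])).round(4))
P=pts(c)
# cover refine from depth: bar and plate
z=P[:,:,2];k=np.zeros((480,640),bool);k[50:200,460:640]=1
for lo,hi in((.036,.05),(.003,.012)):
    q=P[k&(z>lo)&(z<hi)];print(cv2.minAreaRect(q[:,:2].astype(np.float32)),np.median(q[:,2]))
```

```text
[ 0.6149 -0.0065  0.0666]
[[0.2, 1.0], [0.7, 0.7], [0.1, 0.1], [0.1, -0.1], [1.0, -1.1], [0.5, 0.3], [-0.0, 1.0], [0.4, 0.1], [0.0, -0.1], [-1.0, -0.4], [-1.1, -0.2], [0.8, -0.2], [-2.4, -0.4], [-0.2, -0.2], [-3.7, -0.4], [-0.2, -0.1], [1.2, 0.2]]
tab [0.0446 0.0734 0.0535]
((0.48388367891311646, 0.32778292894363403), (0.014520766213536263, 0.04828612506389618), 23.01127052307129) 0.04320481509751033
((0.4786441922187805, 0.32561779022216797), (0.13487136363983154, 0.17886275053024292), 10.166282653808594) 0.006640333625833352
```

```bash
sed -i 's/^B=np.*/B=np.array([.6149,-.0065,.0666]); COV=np.array([.4845,.327,.4006])/' h.py
python3 -m handwheel '[{"turn":0,"gripper":0,"tx":-0.4,"ty":-0.65,"tz":0},{"turn":0,"gripper":0,"tx":-0.4,"ty":-0.65,"tz":0},{"turn":-0.005,"gripper":0,"tx":-0.4,"ty":-0.65,"tz":0}]'
python3 - <<'E'
from h import *
plan(Ws([.047,.032,.027])+[0,0,.0726],SY)
plan(Ws([.047,.077,.027])+[0,0,.0726],SY)
E
```

```text
clock: 2.35
ee_pos: [0.6156, 0.0295, 0.3033]
tool_rot: [0.093, -3.14, 0.0]
wrist_force: [-1.2, 0.7, -0.3]
width: -0.0003
finger_force: 0.0
t 2.35 yaw 93.38 F [-1.2  0.7 -0.3] w -0.0003
 now axes [ 0.009 -0.039  0.913]
 turn -0.005 turned axes [ 0.009 -0.039  0.913]
t 2.35 yaw 93.38 F [-1.2  0.7 -0.3] w -0.0003
 now axes [0.012 0.411 0.913]
 turn -0.005 turned axes [0.009 0.411 0.913]
```

```bash
python3 -m handwheel '[{"turn":0,"gripper":0,"tx":0,"ty":-0.04,"tz":0.4},{"turn":0,"gripper":0,"tx":0,"ty":-0.04,"tz":0.75},{"turn":-0.005,"gripper":0,"tx":0,"ty":-0.04,"tz":0.91},{"turn":-0.005,"gripper":0,"tx":0,"ty":-0.04,"tz":0.91}]'
python3 -m handwheel '[{"turn":0,"gripper":0,"tx":0,"ty":0.05,"tz":0},{"turn":0,"gripper":0,"tx":0,"ty":0.1,"tz":0},{"turn":0,"gripper":0,"tx":0,"ty":0.15,"tz":0},{"turn":0,"gripper":0,"tx":0,"ty":0.2,"tz":0},{"turn":0,"gripper":0,"tx":0,"ty":0.25,"tz":0},{"turn":0,"gripper":0,"tx":0,"ty":0.3,"tz":0},{"turn":0,"gripper":0,"tx":0,"ty":0.35,"tz":0},{"turn":0,"gripper":0,"tx":0,"ty":0.4,"tz":0}]'
python3 -m handwheel '[{"turn":0,"gripper":0,"tx":0,"ty":0.03,"tz":0},{"turn":0,"gripper":0,"tx":0,"ty":0.03,"tz":0}]'
python3 - <<'E'
from h import *
plan(Ws([.047,.077,.027])+[0,0,.0726],SY)
E
python3 -m handwheel '[{"turn":0,"gripper":0,"tx":0,"ty":-0.2,"tz":0},{"turn":0,"gripper":1,"tx":0,"ty":-0.2,"tz":-0.3},{"turn":0,"gripper":1,"tx":0,"ty":-0.2,"tz":-0.8},{"turn":0,"gripper":1,"tx":0,"ty":-0.2,"tz":-0.8}]'
python3 - <<'E'
from h import *
plan(Wc([0,0,.036])+[0,0,.054+.10],CY)
c=cap('top');P=pts(c)
b=B;n=Rz(b[2])@Rs@[0,0,1];q=((P.reshape(-1,3)-[b[0],b[1],0])@Rz(b[2])-[-.025,0,.0925])@Rs
q=q[(q[:,2]>.045)&(q[:,2]<.062)&(abs(q[:,0])<.065)&(q[:,1]>.02)&(q[:,1]<.12)];print('post',np.median(q,0) if len(q) else None,len(q))
E
```

```text
clock: 2.75
ee_pos: [0.6134, 0.0288, 0.2106]
tool_rot: [0.111, -3.135, -0.001]
wrist_force: [0.4, 0.2, 0.1]
width: 0.0001
finger_force: 0.0
clock: 3.55
ee_pos: [0.6162, 0.067, 0.2168]
tool_rot: [-0.113, 3.124, -0.003]
wrist_force: [19.0, -8.7, 14.6]
width: -0.0005
finger_force: 11.5
clock: 3.75
ee_pos: [0.6163, 0.0707, 0.2172]
tool_rot: [-0.113, 3.123, -0.002]
wrist_force: [19.1, -3.7, 13.7]
width: 0.0004
finger_force: 9.5
t 3.75 yaw 94.15 F [19.1 -3.7 13.7] w 0.0004
 now axes [0.044 0.001 0.051]
 turn 0.004 turned axes [0.043 0.001 0.052]
clock: 4.15
ee_pos: [0.6144, 0.0512, 0.2994]
tool_rot: [-0.114, 3.129, -0.001]
wrist_force: [0.1, 0.0, 1.2]
width: 0.0433
finger_force: 0.0
t 4.15 yaw 94.18 F [0.1 0.  1.2] w 0.0433
 now axes [1.105 2.847 1.081]
 turn -0.218 turned axes [0.12  3.046 1.094]
post None 0
```

```bash
python3 -m handwheel '[{"turn":-0.1,"gripper":1,"tx":0,"ty":0,"tz":0},{"turn":-0.218,"gripper":1,"tx":0,"ty":0,"tz":0},{"turn":-0.218,"gripper":1,"tx":0,"ty":0,"tz":0}]'
python3 -m handwheel '[{"turn":0,"gripper":1,"tx":0.04,"ty":0.5,"tz":0},{"turn":0,"gripper":1,"tx":0.04,"ty":1,"tz":0},{"turn":0,"gripper":1,"tx":0.04,"ty":1,"tz":0}]'
python3 -m handwheel '[{"turn":0,"gripper":1,"tx":0.04,"ty":0.5,"tz":0},{"turn":0,"gripper":1,"tx":0.04,"ty":1,"tz":0},{"turn":0,"gripper":1,"tx":0.04,"ty":1,"tz":0}]'
python3 -m handwheel '[{"turn":0,"gripper":1,"tx":0.04,"ty":0.5,"tz":0},{"turn":0,"gripper":1,"tx":0.04,"ty":1,"tz":0},{"turn":0,"gripper":1,"tx":0.04,"ty":1,"tz":0}]'
python3 - <<'E'
from h import *
plan(Wc([0,0,.036])+[0,0,.054],CY)
c=cap('top');P=pts(c)
def S(P): return ((P.reshape(-1,3)-[B[0],B[1],0])@Rz(B[2])-[-.025,0,.0925])@Rs
q=S(P);q=q[(q[:,2]>.045)&(q[:,2]<.062)&(abs(q[:,0])<.07)&(q[:,1]>.02)&(q[:,1]<.125)];print('post',np.median(q,0) if len(q) else None,len(q))
q=S(P);q=q[(q[:,2]>.011)&(q[:,2]<.02)&(abs(q[:,0])<.07)&(q[:,1]>.075)&(q[:,1]<.125)];print('arm',np.median(q,0) if len(q) else None,len(q),np.polyfit(q[:,0],q[:,1],1))
cv2.imwrite('pics/top2.png',cv2.resize(c['image'][140:250,180:435,::-1],None,fx=3,fy=3,interpolation=cv2.INTER_CUBIC))
E
```

```text
clock: 4.5
ee_pos: [0.6127, 0.0512, 0.2923]
tool_rot: [0.629, -3.077, -0.001]
wrist_force: [0.1, -0.2, 0.6]
width: 0.0857
finger_force: 0.0
clock: 4.8
ee_pos: [0.568, 0.1455, 0.2926]
tool_rot: [0.625, -3.078, -0.002]
wrist_force: [1.5, -1.3, 0.2]
width: 0.0855
finger_force: 0.0
clock: 5.1
ee_pos: [0.5255, 0.2359, 0.2926]
tool_rot: [0.626, -3.078, -0.001]
wrist_force: [0.4, -0.9, 0.1]
width: 0.0854
finger_force: 0.0
clock: 5.4
ee_pos: [0.483, 0.3262, 0.2926]
tool_rot: [0.626, -3.078, -0.001]
wrist_force: [0.7, -1.1, 1.2]
width: 0.0852
finger_force: 0.0
t 5.4 yaw 112.99 F [ 0.7 -1.1  1.2] w 0.0852
 now axes [-0.017  0.     2.026]
 turn 0.0 turned axes [-1.700e-02  2.000e-03  2.026e+00]
post [0.05228543 0.09398134 0.05287337] 49
arm [0.01475955 0.09588428 0.01610558] 109 [-0.0284033   0.09600118]
```

View pics/top2.png

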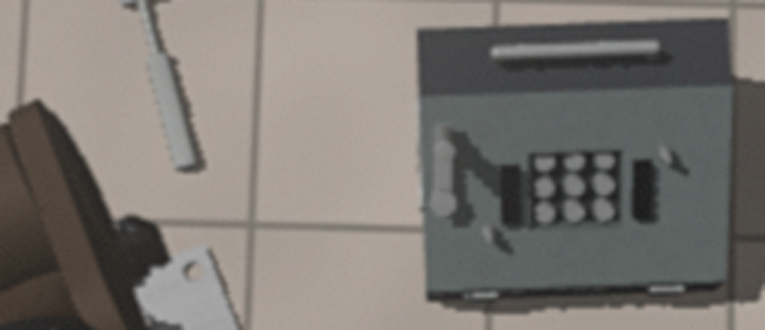

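The lever is now open: its arm runs up the slope at crop (443,145)–(443,205), at about 0.04 rad. Next I'll grasp the handle by the ends of its bar.

```bash
python3 -m handwheel '[{"turn":0,"gripper":1,"tx":-0.015,"ty":0,"tz":0.5},{"turn":0,"gripper":1,"tx":-0.015,"ty":0,"tz":1},{"turn":0,"gripper":1,"tx":-0.015,"ty":0,"tz":1}]'
python3 -m handwheel '[{"turn":0,"gripper":1,"tx":0,"ty":0,"tz":0.4},{"turn":0,"gripper":1,"tx":0,"ty":0,"tz":0.8},{"turn":0,"gripper":1,"tx":0,"ty":0,"tz":1},{"turn":0,"gripper":1,"tx":0,"ty":0,"tz":1}]'
python3 - <<'E'
from h import *
plan(Wc([0,0,.033])+[0,0,.054],CY)
E
```

```text
clock: 5.75
ee_pos: [0.4852, 0.3211, 0.1876]
tool_rot: [0.618, -3.07, 0.004]
wrist_force: [-0.5, 0.1, 1.0]
width: 0.0851
finger_force: 0.0
clock: 6.15
ee_pos: [0.4869, 0.3223, 0.0923]
tool_rot: [0.621, -3.077, 0.001]
wrist_force: [-0.4, 0.1, 0.1]
width: 0.0854
finger_force: 0.0
t 6.15 yaw 112.81 F [-0.4  0.1  0.1] w 0.0854
 now axes [0.004 0.052 0.053]
 turn -0.002 turned axes [0.004 0.052 0.053]
```

```bash
python3 -m handwheel '[{"turn":0,"gripper":1,"tx":0,"ty":0.05,"tz":0.05},{"turn":0,"gripper":1,"tx":0,"ty":0.05,"tz":0.05},{"turn":0,"gripper":0,"tx":0,"ty":0.05,"tz":0.05},{"turn":0,"gripper":0,"tx":0,"ty":0.05,"tz":0.05},{"turn":0,"gripper":0,"tx":0,"ty":0.05,"tz":0.05},{"turn":0,"gripper":0,"tx":0,"ty":0.05,"tz":0.05},{"turn":0,"gripper":0,"tx":0,"ty":0.05,"tz":0.05},{"turn":0,"gripper":0,"tx":0,"ty":0.05,"tz":0.05}]'
python3 -m handwheel '[{"turn":0,"gripper":0,"tx":0,"ty":0,"tz":-0.3},{"turn":0,"gripper":0,"tx":0,"ty":0,"tz":-0.7},{"turn":0,"gripper":0,"tx":0,"ty":0,"tz":-1},{"turn":0,"gripper":0,"tx":0,"ty":0,"tz":-1}]'
python3 - <<'E'
from h import *
# cover edge: pivot in front of the box, face contact
Pv=Rz(B[2])@np.array([-.135,0,.20])+[B[0],B[1],0]
plan(Pv,SY)
c=cap('wrist','w2.png')
E
```

```text
clock: 6.95
ee_pos: [0.4847, 0.3278, 0.089]
tool_rot: [-0.624, 3.078, 0.001]
wrist_force: [-2.0, -0.8, 8.7]
width: 0.0471
finger_force: 61.1
clock: 7.35
ee_pos: [0.4854, 0.3282, 0.1918]
tool_rot: [-0.623, 3.073, 0.003]
wrist_force: [0.3, 0.3, -2.9]
width: 0.0465
finger_force: 63.4
t 7.35 yaw 112.93 F [ 0.3  0.3 -2.9] w 0.0465
 now axes [ 1.386 -3.145 -0.093]
 turn 0.222 turned axes [ 0.28  -3.426 -0.082]
```

View pics/w2.png

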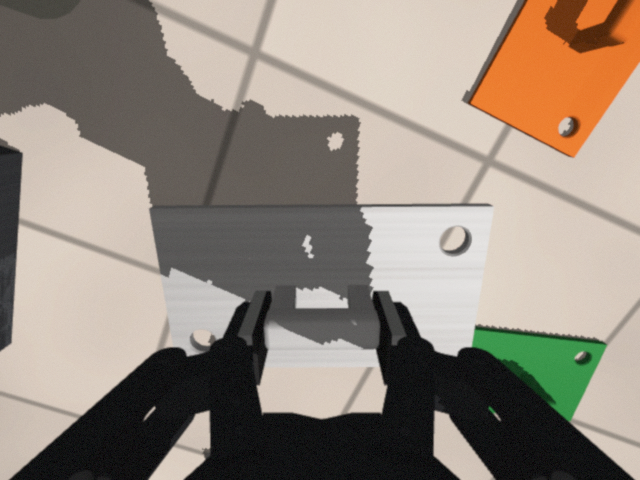

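The cover is held by the bar ends, with its holes at (455,240) and (203,340). I'll carry it to the front of the toolbox and tilt it on the lower face edge there.

```bash
cat >> h.py <<'E'
def plate():
    c=cap('wrist');P=pts(c);s=manip.state();M=R.from_rotvec(s['tool_rot']).as_matrix()
    Q=(P.reshape(-1,3)-s['ee_pos'])@M
    ok=(c['z_map'].ravel()>0)&(Q[:,2]>.04)&(Q[:,2]<.14)&(abs(Q[:,1])>.026)&(abs(Q[:,1])<.085)&(abs(Q[:,0])<.06)
    Q=Q[ok];best=None;rng=np.random.default_rng(0)
    for _ in range(400):
        a=Q[rng.choice(len(Q),3,False)];n=np.cross(a[1]-a[0],a[2]-a[0]);l=np.linalg.norm(n)
        if l<1e-6: continue
        n/=l
        if abs(n[2])<.7: continue
        k=abs((Q-a[0])@n)<.002
        if best is None or k.sum()>best.sum(): best=k
    I=Q[best];m=I.mean(0);n=np.linalg.svd(I-m,full_matrices=False)[2][2];n*=-np.sign(n[2])
    print('plate normal tool',n.round(3),'pitch',np.degrees(np.arctan2(n[0],-n[2])).round(1),'roll',np.degrees(np.arcsin(n[1])).round(1),'n',len(I),'dist grasp->top',(n@(np.array([0,0,.054])-m)).round(4))
    return I,n,c
E
python3 -m handwheel '[{"turn":0.1,"gripper":0,"tx":0,"ty":0,"tz":0},{"turn":0.222,"gripper":0,"tx":0,"ty":0,"tz":0},{"turn":0.222,"gripper":0,"tx":0,"ty":0,"tz":0}]'
python3 -m handwheel '[{"turn":0,"gripper":0,"tx":0.15,"ty":-0.4,"tz":0},{"turn":0,"gripper":0,"tx":0.28,"ty":-0.8,"tz":0},{"turn":0,"gripper":0,"tx":0.28,"ty":-1,"tz":0}]'
python3 -m handwheel '[{"turn":0,"gripper":0,"tx":0,"ty":-0.4,"tz":0},{"turn":0,"gripper":0,"tx":0,"ty":-0.8,"tz":0},{"turn":0,"gripper":0,"tx":0,"ty":-1,"tz":0}]'
python3 -m handwheel '[{"turn":0,"gripper":0,"tx":0,"ty":-0.4,"tz":0},{"turn":0,"gripper":0,"tx":0,"ty":-0.8,"tz":0},{"turn":0,"gripper":0,"tx":0,"ty":-1,"tz":0},{"turn":0,"gripper":0,"tx":0,"ty":-1,"tz":0}]'
python3 - <<'E'
from h import *
Pv=Rz(B[2])@np.array([-.132,0,.072+.054])+[B[0],B[1],0]
plan(Pv,SY);plate()
c=cap('top');P=pts(c);z=P[:,:,2];k=np.zeros((480,640),bool);k[270:325,295:345]=1
q=P[k&(z>.05)&(z<.075)]; print('cup',np.median(q,0),'in box',Rz(B[2]).T@(np.median(q,0)-[B[0],B[1],0]))
E
```

```text
clock: 7.7
ee_pos: [0.4839, 0.3274, 0.1862]
tool_rot: [0.097, -3.138, 0.002]
wrist_force: [0.4, -0.2, -2.7]
width: 0.0467
finger_force: 63.3
clock: 8.0
ee_pos: [0.461, 0.2237, 0.1862]
tool_rot: [0.105, -3.135, 0.002]
wrist_force: [0.4, 0.2, -2.4]
width: 0.0466
finger_force: 63.5
clock: 8.3
ee_pos: [0.4693, 0.1239, 0.1865]
tool_rot: [0.103, -3.137, 0.001]
wrist_force: [0.8, 0.5, -2.9]
width: 0.0469
finger_force: 63.5
clock: 8.7
ee_pos: [0.4764, 0.0244, 0.1866]
tool_rot: [0.1, -3.138, -0.0]
wrist_force: [-0.6, 0.6, -2.8]
width: 0.0466
finger_force: 63.5
t 8.7 yaw 93.67 F [-0.6  0.6 -2.8] w 0.0466
 now axes [-0.044 -0.401  0.606]
 turn -0.002 turned axes [-0.042 -0.401  0.606]
plate normal tool [-0.001  0.001 -1.   ] pitch -0.1 roll 0.1 n 25720 dist grasp->top 0.0283
cup [0.37470291 0.12035714 0.05745832] in box [-0.23122215  0.1425612   0.05745832]
```

```bash
python3 -m handwheel '[{"turn":0,"gripper":0,"tx":-0.13,"ty":-0.4,"tz":0},{"turn":0,"gripper":0,"tx":-0.13,"ty":-0.4,"tz":0.15},{"turn":0,"gripper":0,"tx":-0.13,"ty":-0.4,"tz":0.3},{"turn":0,"gripper":0,"tx":-0.13,"ty":-0.4,"tz":0.3}]'
python3 - <<'E'
from h import *
for x,z in((-.125,.095),(-.1323,.082),(-.136,.068),(-.136,.064)):
    plan(Rz(B[2])@np.array([x,0,z+.054])+[B[0],B[1],0],SY)
E
```

```text
clock: 9.2
ee_pos: [0.4915, -0.0116, 0.1561]
tool_rot: [0.107, -3.136, -0.001]
wrist_force: [0.0, 1.0, -1.8]
width: 0.0468
finger_force: 63.6
t 9.2 yaw 93.9 F [ 0.   1.  -1.8] w 0.0468
 now axes [ 0.015 -0.032  0.071]
 turn 0.001 turned axes [ 0.016 -0.032  0.071]
t 9.2 yaw 93.9 F [ 0.   1.  -1.8] w 0.0468
 now axes [ 0.088 -0.032  0.201]
 turn 0.001 turned axes [ 0.089 -0.032  0.201]
t 9.2 yaw 93.9 F [ 0.   1.  -1.8] w 0.0468
 now axes [ 0.124 -0.032  0.341]
 turn 0.001 turned axes [ 0.126 -0.032  0.341]
t 9.2 yaw 93.9 F [ 0.   1.  -1.8] w 0.0468
 now axes [ 0.124 -0.032  0.381]
 turn 0.001 turned axes [ 0.126 -0.032  0.381]
```

```bash
python3 -m handwheel '[{"turn":0,"gripper":0,"tx":0.015,"ty":-0.03,"tz":0.07},{"turn":0,"gripper":0,"tx":0.04,"ty":-0.03,"tz":0.11},{"turn":0,"gripper":0,"tx":0.06,"ty":-0.03,"tz":0.15},{"turn":0,"gripper":0,"tx":0.09,"ty":-0.03,"tz":0.2}]'
python3 - <<'E'
from h import *
plate();print(manip.state()['wrist_force'])
E
python3 -m handwheel '[{"turn":0,"gripper":0,"tx":0.01,"ty":0,"tz":0.05},{"turn":0,"gripper":0,"tx":0.02,"ty":0,"tz":0.1},{"turn":0,"gripper":0,"tx":0.035,"ty":0,"tz":0.14},{"turn":0,"gripper":0,"tx":0.035,"ty":0,"tz":0.16},{"turn":0,"gripper":0,"tx":0.035,"ty":0,"tz":0.16}]'
python3 - <<'E'
from h import *
plate()
E
```

```text
clock: 9.6
ee_pos: [0.4838, -0.0157, 0.1388]
tool_rot: [-0.106, 3.137, -0.0]
wrist_force: [-1.8, 2.8, 8.6]
width: 0.0467
finger_force: 65.6
plate normal tool [ 0.215  0.005 -0.977] pitch 12.4 roll 0.3 n 23430 dist grasp->top 0.0271
[-1.94693359  1.09324249  7.46711612]
clock: 10.15
ee_pos: [0.4795, -0.0161, 0.1224]
tool_rot: [0.106, -3.14, -0.0]
wrist_force: [-6.3, -0.7, 7.9]
width: 0.0466
finger_force: 67.3
plate normal tool [ 0.483  0.002 -0.875] pitch 28.9 roll 0.1 n 19821 dist grasp->top 0.0267
```

```bash
python3 -m handwheel '[{"turn":0,"gripper":0,"tx":0,"ty":0,"tz":-0.4},{"turn":0,"gripper":0,"tx":0,"ty":0,"tz":-0.8},{"turn":0,"gripper":0,"tx":0,"ty":0,"tz":-1},{"turn":0,"gripper":0,"tx":0,"ty":0,"tz":-1}]'
cat >> h.py <<'E'
def inhand():
    I,n,c=plate()
    y=np.array([0,1,0.])-n*n[1];y/=np.linalg.norm(y);x=np.cross(y,n)   # x: up-slope side = -tool x
    G=np.array([0,0,.054]);m=I.mean(0)
    U=(I-G)@np.c_[x,y]
    # extents, robust: per-slice edges
    ys=[];xs=[]
    for a in np.arange(-.04,.04,.004):
        k=abs(U[:,0]-a)<.002
        if k.sum()>20: ys.append((U[k,1].min(),U[k,1].max(),k.sum()))
    for a in np.arange(-.076,.077,.004):
        k=abs(U[:,1]-a)<.002
        if k.sum()>20: xs.append((U[k,0].min(),U[k,0].max()))
    ys=np.array(ys);xs=np.array(xs)
    print('y edges',np.median(ys[:,0]).round(4),np.median(ys[:,1]).round(4),'x edges',np.median(xs[:,0]).round(4),np.median(xs[:,1]).round(4))
    return I,n,x,y,c
E
python3 - <<'E'
from h import *
I,n,x,y,c=inhand(); print(x,y)
print(manip.state()['ee_pos'],R.from_rotvec(manip.state()['tool_rot']).as_matrix().round(3).tolist())
cv2.imwrite('pics/w3.png',c['image'][:,:,::-1])
E
```

```text
clock: 10.6
ee_pos: [0.4806, -0.0162, 0.2244]
tool_rot: [-0.106, 3.134, -0.002]
wrist_force: [1.3, -0.2, -3.5]
width: 0.0467
finger_force: 66.2
plate normal tool [ 0.433  0.003 -0.901] pitch 25.6 roll 0.2 n 20682 dist grasp->top 0.0254
y edges -0.0792 0.081 x edges -0.0429 0.0169
[-0.90150115  0.         -0.43277671] [-0.00121384  0.99999607  0.00252851]
[ 0.48006986 -0.01613349  0.22272887] [[-0.998, -0.068, 0.003], [-0.068, 0.998, -0.0], [-0.003, -0.001, -1.0]]
```

View pics/w3.png

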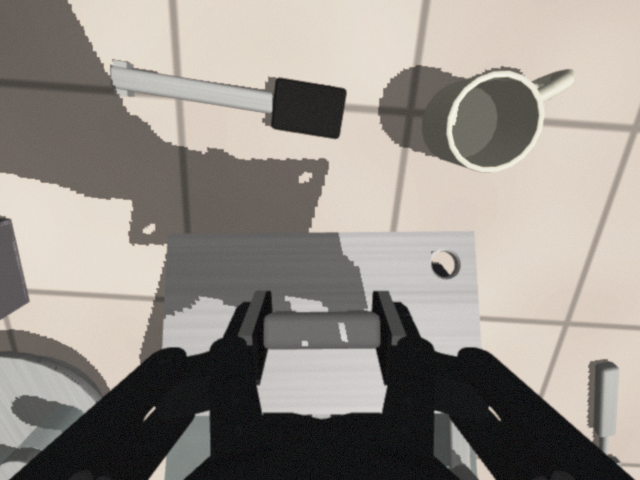

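The plate is tilted and centred in the grip, and its left hole shows at (445,264). I'll check for creep and get the hole position in the plate's frame.

```bash
cat >> h.py <<'E'
def hole(u,v):
    I,n,x,y,c=inhand();s=manip.state();M=R.from_rotvec(s['tool_rot']).as_matrix();G=np.array([0,0,.054])
    nw=M@n;p=ray(c,u,v,nw,nw@(M@I.mean(0)+s['ee_pos']));q=M.T@(p-s['ee_pos'])-G
    print('hole at x,y from grasp foot',(q@x).round(4),(q@y).round(4))
def insert(h,n=None,d=.032,ox=.0021,oy=.0009):
    "TCP target so that cover centre is at seat (0,0,h); n None=30deg"
    a=np.radians(30 if n is None else n);nt=np.array([np.sin(a),0,-np.cos(a)]);xt=np.array([-np.cos(a),0,-np.sin(a)])
    off=np.array([0,0,.054])-nt*d+xt*ox+np.array([0,oy,0])
    T=np.c_[np.cross([-np.sin(B[2]),np.cos(B[2]),0],[0,0,-1.]),[-np.sin(B[2]),np.cos(B[2]),0],[0,0,-1.]]
    return Ws([0,0,h])-T@off
E
python3 - <<'E'
from h import *
hole(445,264)
plan(insert(.045,27),SY)
E
```

```text
plate normal tool [ 0.432  0.003 -0.902] pitch 25.6 roll 0.2 n 20684 dist grasp->top 0.0258
y edges -0.0791 0.0811 x edges -0.0434 0.0168
hole at x,y from grasp foot -0.027 0.0648
t 10.7 yaw 93.86 F [ 0.2 -0.2 -3.1] w 0.0468
 now axes [-0.716 -0.003  0.086]
 turn 0.001 turned axes [-0.716 -0.003  0.086]
```

```bash
python3 - <<'E'
from h import *
plan(insert(.045,25.6,.0316,.0015),SY)
E
python3 -m handwheel '[{"turn":0,"gripper":0,"tx":-0.15,"ty":0,"tz":0},{"turn":0,"gripper":0,"tx":-0.35,"ty":0,"tz":0},{"turn":0,"gripper":0,"tx":-0.55,"ty":0,"tz":0},{"turn":0,"gripper":0,"tx":-0.72,"ty":0,"tz":0},{"turn":0,"gripper":0,"tx":-0.72,"ty":0,"tz":0.03},{"turn":0,"gripper":0,"tx":-0.72,"ty":0,"tz":0.06},{"turn":0,"gripper":0,"tx":-0.72,"ty":0,"tz":0.06}]'
python3 - <<'E'
from h import *
inhand()
for h in(.045,.034,.026,.012):plan(insert(h,25.6,.0316,.0015),SY)
E
```

```text
t 10.7 yaw 93.86 F [ 0.2 -0.2 -3.1] w 0.0468
 now axes [-0.73  -0.003  0.083]
 turn 0.001 turned axes [-0.73  -0.003  0.083]
clock: 11.4
ee_pos: [0.5508, -0.0114, 0.2144]
tool_rot: [0.105, -3.137, -0.001]
wrist_force: [-0.2, -0.1, -2.6]
width: 0.0465
finger_force: 66.2
plate normal tool [ 0.429  0.002 -0.903] pitch 25.4 roll 0.1 n 20681 dist grasp->top 0.0271
y edges -0.0789 0.0812 x edges -0.0447 0.0155
t 11.45 yaw 93.85 F [ 0.5  0.3 -3.2] w 0.0465
 now axes [-0.016 -0.002  0.017]
 turn 0.0 turned axes [-0.016 -0.002  0.017]
t 11.45 yaw 93.85 F [ 0.5  0.3 -3.2] w 0.0465
 now axes [-0.071 -0.002  0.112]
 turn 0.0 turned axes [-0.071 -0.002  0.112]
t 11.45 yaw 93.85 F [ 0.5  0.3 -3.2] w 0.0465
 now axes [-0.111 -0.002  0.181]
 turn 0.0 turned axes [-0.111 -0.002  0.181]
t 11.45 yaw 93.85 F [ 0.5  0.3 -3.2] w 0.0465
 now axes [-0.181 -0.002  0.302]
 turn 0.0 turned axes [-0.181 -0.002  0.303]
```

```bash
python3 -m handwheel '[{"turn":0,"gripper":0,"tx":-0.045,"ty":0,"tz":0.06},{"turn":0,"gripper":0,"tx":-0.07,"ty":0,"tz":0.11},{"turn":0,"gripper":0,"tx":-0.09,"ty":0,"tz":0.14},{"turn":0,"gripper":0,"tx":-0.09,"ty":0,"tz":0.14}]'
python3 - <<'E'
from h import *
for h in(.03,.026,.016):plan(insert(h,25.6,.0322,.0012),SY)
I,n,x,y,c=inhand()
# anything seen below/through the left hole: depth in the hole region in plate frame
P=pts(c);s=manip.state();M=R.from_rotvec(s['tool_rot']).as_matrix();Q=((P-s['ee_pos'])@M).reshape(-1,3)-[0,0,.054]
U=Q@np.c_[x,y,n];k=(abs(U[:,0]+.027)<.012)&(abs(U[:,1]-.0648)<.012)
d=U[k]; lo=d[d[:,2]<np.median((I-[0,0,.054])@n)-.0035]
print('below plate pts',len(lo),np.median(lo,0).round(4), lo.min(0).round(3),lo.max(0).round(3))
im=c['image'][:,:,::-1];cv2.imwrite('pics/w4.png',cv2.resize(im[200:330,380:540],None,fx=4.5,fy=4.5,interpolation=cv2.INTER_CUBIC))
E
```

```text
clock: 11.85
ee_pos: [0.561, -0.0109, 0.2013]
tool_rot: [0.106, -3.139, -0.0]
wrist_force: [-0.2, 0.9, -2.6]
width: 0.0469
finger_force: 66.2
t 11.85 yaw 93.85 F [-0.2  0.9 -2.6] w 0.0469
 now axes [ 0.009 -0.001  0.003]
 turn 0.0 turned axes [ 0.009 -0.001  0.003]
t 11.85 yaw 93.85 F [-0.2  0.9 -2.6] w 0.0469
 now axes [-0.011 -0.001  0.038]
 turn 0.0 turned axes [-0.011 -0.001  0.038]
t 11.85 yaw 93.85 F [-0.2  0.9 -2.6] w 0.0469
 now axes [-0.061 -0.001  0.124]
 turn 0.0 turned axes [-0.061 -0.001  0.124]
plate normal tool [ 0.43   0.002 -0.903] pitch 25.4 roll 0.1 n 20670 dist grasp->top 0.027
y edges -0.079 0.0811 x edges -0.0443 0.0159
below plate pts 287 [-0.0291  0.0724 -0.063 ] [-0.038  0.063 -0.066] [-0.022  0.077 -0.031]
```

View pics/w4.png

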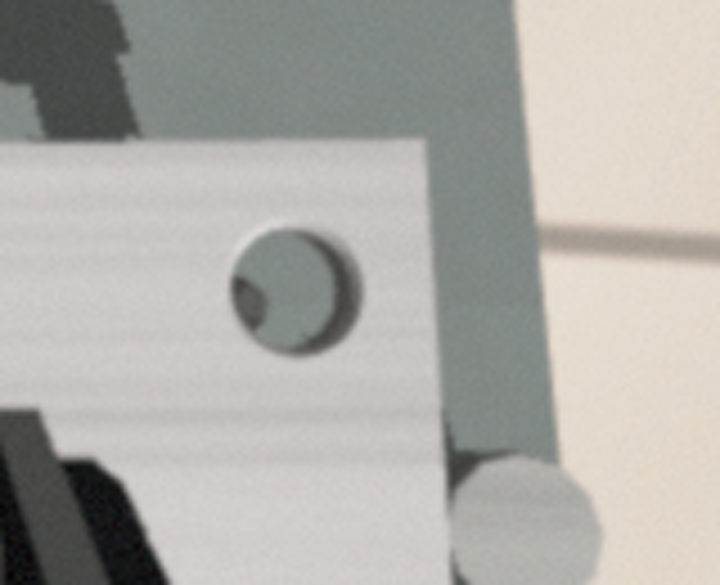

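Run:
```python
from h import *
c=load('wrist')
print('hole seen',380+296/4.5,200+290/4.5,'spot',380+248/4.5,200+303/4.5)
for z in(.022,.018,.012,0):print(z,'pin',proj(c,Ws([-.028,.064,z])).round(1))
for z in(.022,):
  for p in((5,0),(-5,0),(0,5),(0,-5)):print(proj(c,Ws([-.028+p[0]/1e3,.064+p[1]/1e3,z])).round(1))
print('tab',proj(c,Ws([.05,.0945,.0535])).round(1),'seen',380+525/4.5,200+530/4.5)
M=cv2.Rodrigues(c['rvec'])[0];print('cam',-M.T@c['tvec'],manip.state()['ee_pos'])
```

```text
hole seen 445.77777777777777 264.44444444444446 spot 435.1111111111111 267.3333333333333
0.022 pin [434.9 266.9]
0.018 pin [432.6 267.6]
0.012 pin [429.4 268.7]
0 pin [423.4 270.7]
[435.5 275.8]
[434.4 258. ]
[443.8 266.9]
[426.  266.8]
tab [542.8 442.3] seen 496.6666666666667 317.77777777777777
cam [ 0.47794897 -0.01529929  0.2722295 ] [ 0.56088374 -0.01090197  0.20158608]
```

Run:
```python
from h import *
hole(445.8,264.4)
c=load('wrist');I,n,x,y,c=inhand();s=manip.state();M=R.from_rotvec(s['tool_rot']).as_matrix()
nw=M@n;p=ray(c,445.8,264.4,nw,nw@(M@I.mean(0)+s['ee_pos']))
q=Rs.T@(Rz(B[2]).T@(p-[B[0],B[1],0])-[-.025,0,.0925]);print('hole top centre in seat',q.round(4))
# same along the plate normal to underside
q2=Rs.T@(Rz(B[2]).T@(p-nw*.006-[B[0],B[1],0])-[-.025,0,.0925]);print('underside',q2.round(4))
for h in(.022,.016,.012):plan(insert(h,25.5,.033,.001),SY)
```

```text
plate normal tool [ 0.43   0.002 -0.903] pitch 25.5 roll 0.1 n 20645 dist grasp->top 0.0269
y edges -0.079 0.0811 x edges -0.0444 0.0143
hole at x,y from grasp foot -0.0278 0.0654
plate normal tool [ 0.43   0.002 -0.903] pitch 25.5 roll 0.1 n 20684 dist grasp->top 0.0268
y edges -0.079 0.0812 x edges -0.0443 0.0153
hole top centre in seat [-0.0274  0.0645  0.038 ]
underside [-0.0279  0.0645  0.032 ]
t 12.0 yaw 93.85 F [-1.3  0.1 -3. ] w 0.0465
 now axes [-0.031 -0.001  0.07 ]
 turn 0.0 turned axes [-0.031 -0.001  0.07 ]
t 12.0 yaw 93.85 F [-1.3  0.1 -3. ] w 0.0465
 now axes [-0.061 -0.001  0.122]
 turn 0.0 turned axes [-0.061 -0.001  0.122]
t 12.0 yaw 93.85 F [-1.3  0.1 -3. ] w 0.0465
 now axes [-0.081 -0.001  0.157]
 turn 0.0 turned axes [-0.081 -0.001  0.157]
```

The pin tip shows as the dark spot at (248,303), where my estimate puts it, and the left hole sits over it within about 0.5 mm. I'll lower the cover along the normal.

```bash
python3 -m handwheel '[{"turn":0,"gripper":0,"tx":-0.02,"ty":-0.005,"tz":0.035},{"turn":0,"gripper":0,"tx":-0.04,"ty":-0.005,"tz":0.07},{"turn":0,"gripper":0,"tx":-0.055,"ty":-0.005,"tz":0.095},{"turn":0,"gripper":0,"tx":-0.055,"ty":-0.005,"tz":0.095}]'
python3 - <<'E'
from h import *
inhand()
E
python3 -m handwheel '[{"turn":0,"gripper":0,"tx":-0.012,"ty":0,"tz":0.02},{"turn":0,"gripper":0,"tx":-0.024,"ty":0,"tz":0.04},{"turn":0,"gripper":0,"tx":-0.035,"ty":0,"tz":0.06},{"turn":0,"gripper":0,"tx":-0.035,"ty":0,"tz":0.06}]'
python3 - <<'E'
from h import *
inhand();plan(insert(.008,30,.033,.001),SY)
E
```

```text
clock: 12.4
ee_pos: [0.5665, -0.011, 0.1919]
tool_rot: [0.105, -3.139, -0.0]
wrist_force: [0.0, 0.0, -3.5]
width: 0.0464
finger_force: 66.2
plate normal tool [ 0.43   0.002 -0.903] pitch 25.5 roll 0.1 n 20686 dist grasp->top 0.0269
y edges -0.079 0.0811 x edges -0.0443 0.0155
clock: 12.85
ee_pos: [0.5699, -0.0108, 0.1861]
tool_rot: [0.106, -3.139, -0.0]
wrist_force: [-0.9, -0.2, -3.1]
width: 0.0466
finger_force: 66.2
plate normal tool [ 0.43   0.002 -0.903] pitch 25.5 roll 0.1 n 20733 dist grasp->top 0.0268
y edges -0.079 0.0812 x edges -0.0443 0.0157
t 12.9 yaw 93.85 F [ 0.1 -0.1 -3.3] w 0.0465
 now axes [0.012 0.004 0.047]
 turn 0.0 turned axes [0.012 0.004 0.047]
```

```bash
python3 -m handwheel '[{"turn":0,"gripper":0,"tx":0,"ty":0,"tz":0.02},{"turn":0,"gripper":0,"tx":0.005,"ty":0,"tz":0.04},{"turn":0,"gripper":0,"tx":0.01,"ty":0,"tz":0.055},{"turn":0,"gripper":0,"tx":0.01,"ty":0,"tz":0.055}]'
python3 - <<'E'
from h import *
def seatpose():
    I,n,x,y,c=inhand();s=manip.state();M=R.from_rotvec(s['tool_rot']).as_matrix()
    w=M@I.mean(0)+s['ee_pos']-M@n*.006;print('underside seat z at centroid',(Rs.T@(Rz(B[2]).T@(w-[B[0],B[1],0])-[-.025,0,.0925])).round(4))
seatpose();print(manip.state()['wrist_force'])
E
```

```text
clock: 13.3
ee_pos: [0.5695, -0.0109, 0.1821]
tool_rot: [-0.105, 3.137, -0.0]
wrist_force: [-2.5, 1.7, 10.3]
width: 0.0464
finger_force: 67.4
plate normal tool [ 0.468  0.002 -0.884] pitch 27.9 roll 0.1 n 20153 dist grasp->top 0.0267
y edges -0.079 0.081 x edges -0.0441 0.0144
underside seat z at centroid [-0.0163 -0.0007  0.0089]
[-1.7015374   0.59695822  9.64061853]
```

```bash
python3 -m handwheel '[{"turn":0,"gripper":0,"tx":0.005,"ty":0,"tz":0.02},{"turn":0,"gripper":0,"tx":-0.005,"ty":0,"tz":0.04},{"turn":0,"gripper":0,"tx":-0.015,"ty":0,"tz":0.06},{"turn":0,"gripper":0,"tx":-0.025,"ty":0,"tz":0.08},{"turn":0,"gripper":0,"tx":-0.035,"ty":0,"tz":0.1},{"turn":0,"gripper":0,"tx":-0.035,"ty":0,"tz":0.1}]'
cat >> h.py <<'E'
def seatpose():
    I,n,x,y,c=inhand();s=manip.state();M=R.from_rotvec(s['tool_rot']).as_matrix()
    w=M@I+0 if 0 else (I-n*.006)@M.T+s['ee_pos'];q=((w-[B[0],B[1],0])@Rz(B[2])-[-.025,0,.0925])@Rs
    ns=Rs.T@(Rz(B[2]).T@(M@n))
    print('normal in seat',ns.round(3),'z at y<-.05',np.median(q[q[:,1]<-.05,2]).round(4),'y>.05',np.median(q[q[:,1]>.05,2]).round(4),'F',s['wrist_force'].round(1))
E
python3 - <<'E'
from h import *
seatpose()
E
```

```text
clock: 13.95
ee_pos: [0.5726, -0.0107, 0.1744]
tool_rot: [-0.105, 3.136, -0.001]
wrist_force: [-13.9, 1.2, 37.1]
width: 0.0467
finger_force: 71.0
plate normal tool [ 0.58   0.    -0.815] pitch 35.4 roll 0.0 n 20816 dist grasp->top 0.0254
y edges -0.0792 0.0814 x edges -0.0787 0.0086
normal in seat [-0.098  0.001  0.995] z at y<-.05 0.0002 y>.05 0.0002 F [-14.2   0.3  37.4]
```

```bash
cat >> h.py <<'E'
def zones(cam='wrist'):
    c=cap(cam);P=pts(c).reshape(-1,3)[c['z_map'].ravel()>0]
    q=((P-[B[0],B[1],0])@Rz(B[2])-[-.025,0,.0925])@Rs
    for y0,y1 in((-.11,-.09),(-.078,-.03),(.03,.078)):
        for x0,x1 in((-.07,-.055),(-.043,-.035),(-.03,-.02),(-.018,-.008),(.0,.02),(.03,.043)):
            k=(q[:,0]>x0)&(q[:,0]<x1)&(q[:,1]>y0)&(q[:,1]<y1)&(q[:,2]<.025)&(q[:,2]>-.01)
            print((x0,y0),k.sum(),(np.median(q[k,2])*1e3).round(1) if k.sum()>10 else None,end='; ')
        print()
    return c
E
python3 - <<'E'
from h import *
zones()
E
```

```text
(-0.07, -0.11) 946 1.2; (-0.043, -0.11) 552 1.2; (-0.03, -0.11) 705 1.2; (-0.018, -0.11) 723 1.2; (0.0, -0.11) 1547 1.2; (0.03, -0.11) 72 1.2; 
(-0.07, -0.078) 2260 1.1; (-0.043, -0.078) 1378 7.1; (-0.03, -0.078) 1783 7.1; (-0.018, -0.078) 1586 7.1; (0.0, -0.078) 1326 7.1; (0.03, -0.078) 101 7.1; 
(-0.07, 0.03) 2240 0.9; (-0.043, 0.03) 1395 6.9; (-0.03, 0.03) 1875 7.1; (-0.018, 0.03) 1575 6.9; (0.0, 0.03) 1328 6.9; (0.03, 0.03) 105 7.0;
```

The plate top stands 6.0 mm above the face at both ends, so the cover is fully home. I'll ease off, release and rise.

```bash
python3 -m handwheel '[{"turn":0,"gripper":0,"tx":0.01,"ty":0,"tz":-0.02},{"turn":0,"gripper":0,"tx":0.01,"ty":0,"tz":-0.02},{"turn":0,"gripper":1,"tx":0.01,"ty":0,"tz":-0.02},{"turn":0,"gripper":1,"tx":0.01,"ty":0,"tz":-0.02},{"turn":0,"gripper":1,"tx":0.01,"ty":0,"tz":-0.02},{"turn":0,"gripper":1,"tx":0.01,"ty":0,"tz":-0.02}]'
python3 -m handwheel '[{"turn":0,"gripper":1,"tx":0,"ty":0,"tz":-0.2},{"turn":0,"gripper":1,"tx":0,"ty":0,"tz":-0.5},{"turn":0,"gripper":1,"tx":0,"ty":0,"tz":-0.9},{"turn":0,"gripper":0,"tx":0,"ty":0,"tz":-0.9},{"turn":0,"gripper":0,"tx":0,"ty":0,"tz":-0.9}]'
python3 - <<'E'
from h import *
zones();plan(Ws([.072,.1,.03])+[0,0,.0726],SY);plan(Ws([.075,.1,.08])+[0,0,.0726],SY)
E
```

```text
clock: 14.65
ee_pos: [0.5714, -0.0107, 0.1727]
tool_rot: [0.105, -3.14, -0.0]
wrist_force: [-0.3, -0.1, 0.2]
width: 0.0854
finger_force: 0.0
clock: 15.15
ee_pos: [0.5714, -0.0107, 0.2633]
tool_rot: [-0.106, 3.138, -0.0]
wrist_force: [0.1, 0.0, -0.4]
width: 0.0591
finger_force: 0.0
(-0.07, -0.11) 433 1.2; (-0.043, -0.11) 248 1.1; (-0.03, -0.11) 310 1.3; (-0.018, -0.11) 316 1.2; (0.0, -0.11) 687 1.2; (0.03, -0.11) 479 1.2; 
(-0.07, -0.078) 1048 1.1; (-0.043, -0.078) 618 7.1; (-0.03, -0.078) 800 7.1; (-0.018, -0.078) 822 7.2; (0.0, -0.078) 1731 7.1; (0.03, -0.078) 602 7.1; 
(-0.07, 0.03) 1052 0.9; (-0.043, 0.03) 639 6.9; (-0.03, 0.03) 840 7.1; (-0.018, 0.03) 819 7.0; (0.0, 0.03) 1728 6.9; (0.03, 0.03) 559 6.9; 
t 15.2 yaw 93.85 F [-0.6 -0.8 -0.3] w 0.0515
 now axes [-0.664  1.012  0.352]
 turn 0.0 turned axes [-0.664  1.013  0.353]
t 15.2 yaw 93.85 F [-0.6 -0.8 -0.3] w 0.0515
 now axes [-0.44   1.012 -0.095]
 turn 0.0 turned axes [-0.439  1.013 -0.095]
```

```bash
python3 -m handwheel '[{"turn":0,"gripper":0,"tx":-0.2,"ty":0.45,"tz":0},{"turn":0,"gripper":0,"tx":-0.4,"ty":0.9,"tz":0},{"turn":0,"gripper":0,"tx":-0.47,"ty":1,"tz":0},{"turn":0,"gripper":0,"tx":-0.47,"ty":1,"tz":0}]'
python3 - <<'E'
from h import *
plan(Ws([.052,.125,.034])+[0,0,.0726],SY)
f=lambda t,r:np.array([.05*np.cos(t)+r*np.sin(t),.097-.05*np.sin(t)+r*np.cos(t)])
a=np.array([.052,.125])
for t,r in((0,.022),(.3,.022),(.6,.022),(.9,.021),(1.2,.02),(1.4,.019),(1.57,.018),(1.65,.017)):
    d=f(t,r)-a;print(t,f(t,r).round(4),'tx ty tz',(np.array([-C30*d[0],d[1],-.5*d[0]])*10).round(3))
E
```

```text
clock: 15.6
ee_pos: [0.6116, 0.0937, 0.2611]
tool_rot: [0.109, -3.137, -0.0]
wrist_force: [-0.6, -0.6, 0.4]
width: -0.0002
finger_force: 0.0
t 15.6 yaw 94.0 F [-0.6 -0.6  0.4] w -0.0002
 now axes [0.002 0.248 0.405]
 turn 0.002 turned axes [0.004 0.248 0.405]
0 [0.05  0.119] tx ty tz [ 0.017 -0.06   0.01 ]
0.3 [0.0543 0.1032] tx ty tz [-0.02  -0.218 -0.011]
0.6 [0.0537 0.0869] tx ty tz [-0.015 -0.381 -0.008]
0.9 [0.0475 0.0709] tx ty tz [ 0.039 -0.541  0.022]
1.2 [0.0368 0.0576] tx ty tz [ 0.132 -0.674  0.076]
1.4 [0.0272 0.051 ] tx ty tz [ 0.215 -0.74   0.124]
1.57 [0.018 0.047] tx ty tz [ 0.294 -0.78   0.17 ]
1.65 [0.013  0.0458] tx ty tz [ 0.338 -0.792  0.195]
```

```bash
python3 -m handwheel '[{"turn":0,"gripper":0,"tx":0,"ty":0.25,"tz":0},{"turn":0,"gripper":0,"tx":0,"ty":0.25,"tz":0.2},{"turn":0,"gripper":0,"tx":0,"ty":0.25,"tz":0.4},{"turn":0,"gripper":0,"tx":0,"ty":0.25,"tz":0.4}]'
python3 -m handwheel '[{"turn":0,"gripper":0,"tx":0.01,"ty":-0.06,"tz":0.01},{"turn":0,"gripper":0,"tx":0,"ty":-0.14,"tz":0},{"turn":0,"gripper":0,"tx":-0.02,"ty":-0.22,"tz":-0.01},{"turn":0,"gripper":0,"tx":-0.02,"ty":-0.3,"tz":-0.01},{"turn":0,"gripper":0,"tx":-0.015,"ty":-0.38,"tz":-0.01},{"turn":0,"gripper":0,"tx":0.01,"ty":-0.46,"tz":0.005},{"turn":0,"gripper":0,"tx":0.04,"ty":-0.54,"tz":0.02},{"turn":0,"gripper":0,"tx":0.085,"ty":-0.61,"tz":0.05},{"turn":0,"gripper":0,"tx":0.13,"ty":-0.67,"tz":0.075},{"turn":0,"gripper":0,"tx":0.175,"ty":-0.71,"tz":0.1},{"turn":0,"gripper":0,"tx":0.215,"ty":-0.74,"tz":0.125},{"turn":0,"gripper":0,"tx":0.255,"ty":-0.76,"tz":0.145},{"turn":0,"gripper":0,"tx":0.295,"ty":-0.78,"tz":0.17},{"turn":0,"gripper":0,"tx":0.295,"ty":-0.78,"tz":0.17}]'
python3 - <<'E'
from h import *
plan(Ws([.018,.047,.034])+[0,0,.0726],SY);cap('wrist','w5.png')
c=cap('top');P=pts(c);q=((P.reshape(-1,3)-[B[0],B[1],0])@Rz(B[2])-[-.025,0,.0925])@Rs
q=q[(q[:,2]>.045)&(q[:,2]<.06)&(abs(q[:,0])<.07)&(q[:,1]>.02)&(q[:,1]<.125)];print('post',np.median(q,0) if len(q) else None,len(q))
E
```

```text
clock: 16.0
ee_pos: [0.6086, 0.1159, 0.2199]
tool_rot: [0.104, -3.134, 0.001]
wrist_force: [-0.4, 0.1, -0.1]
width: 0.0001
finger_force: 0.0
clock: 17.4
ee_pos: [0.5851, 0.0369, 0.2058]
tool_rot: [0.105, -3.139, 0.0]
wrist_force: [-0.0, -0.9, 1.7]
width: -0.0002
finger_force: 0.9
t 17.4 yaw 93.85 F [-0.  -0.9  1.7] w -0.0002
 now axes [-0.005  0.017  0.022]
 turn 0.0 turned axes [-0.005  0.017  0.022]
post None 0
```

View pics/w5.png

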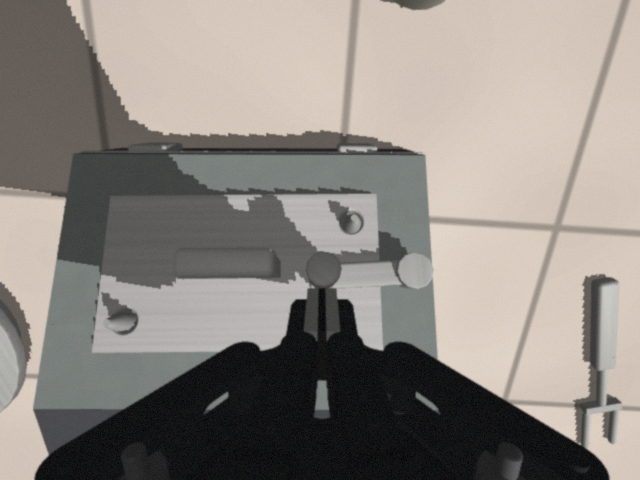

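The lever lies across the cover's left end, with its post at (323,270) and pivot at (415,270). Both pins show through the holes. I'll push the lever to its stop, back off, then verify.

```bash
python3 -m handwheel '[{"turn":0,"gripper":0,"tx":0.02,"ty":0,"tz":0.01},{"turn":0,"gripper":0,"tx":0.04,"ty":0,"tz":0.02},{"turn":0,"gripper":0,"tx":0.05,"ty":0,"tz":0.025},{"turn":0,"gripper":0,"tx":0.05,"ty":0,"tz":0.025}]'
python3 -m handwheel '[{"turn":0,"gripper":0,"tx":-0.15,"ty":0,"tz":-0.08},{"turn":0,"gripper":0,"tx":-0.15,"ty":0,"tz":-0.5},{"turn":0,"gripper":0,"tx":-0.15,"ty":0,"tz":-1},{"turn":0,"gripper":0,"tx":-0.15,"ty":0,"tz":-1}]'
python3 - <<'E'
from h import *
c=zones();P=pts(c);q=((P.reshape(-1,3)-[B[0],B[1],0])@Rz(B[2])-[-.025,0,.0925])@Rs
a=q[(q[:,2]>.045)&(q[:,2]<.06)&(abs(q[:,0])<.03)&(q[:,1]>.02)&(q[:,1]<.125)];m=np.median(a,0);print('post',m,len(a),'angle',np.arctan2(.097-m[1],m[0]))
a=q[(q[:,2]>.0125)&(q[:,2]<.018)&(abs(q[:,0])<.03)&(q[:,1]>.06)&(q[:,1]<.085)];print('arm',np.median(a,0),np.polyfit(a[:,1],a[:,0],1))
print(manip.state()['wrist_force'])
E
```

```text
clock: 17.9
ee_pos: [0.5817, 0.0368, 0.204]
tool_rot: [-0.106, 3.136, -0.001]
wrist_force: [6.6, -2.5, 4.0]
width: -0.0003
finger_force: 3.9
clock: 18.3
ee_pos: [0.5966, 0.0382, 0.3089]
tool_rot: [-0.106, 3.132, -0.001]
wrist_force: [-0.0, 0.2, -0.8]
width: -0.0001
finger_force: 0.0
(-0.07, -0.11) 338 1.2; (-0.043, -0.11) 181 1.3; (-0.03, -0.11) 240 1.3; (-0.018, -0.11) 246 1.2; (0.0, -0.11) 531 1.2; (0.03, -0.11) 359 1.2; 
(-0.07, -0.078) 809 1.1; (-0.043, -0.078) 472 7.1; (-0.03, -0.078) 613 7.1; (-0.018, -0.078) 574 7.1; (0.0, -0.078) 1307 7.1; (0.03, -0.078) 947 7.1; 
(-0.07, 0.03) 810 1.0; (-0.043, 0.03) 477 7.0; (-0.03, 0.03) 586 7.1; (-0.018, 0.03) 365 7.0; (0.0, 0.03) 1374 7.3; (0.03, 0.03) 889 6.9; 
post [0.00177203 0.0470111  0.05414535] 415 angle 1.5353627744209497
arm [0.00028393 0.07108101 0.01538776] [ 0.32650739 -0.0248652 ]
[ 0.23214028  0.36425393 -1.48004897]
```

The lever is at about 1.54 rad, the cover is flush and the arm is clear, so I'm handing in.

```bash
python3 -c "
from cell import manip
print(manip.hand_in())"
```

```text
the job is handed in; nothing more can be done
None
```

The job is handed in at about 18 s on the clock: the cover measured flush on both pins, the lever is locked over it at about 1.54 rad, and the arm is clear; the hand-in call returned no verdict.

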